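# Clear the jar and grease the bearing

### The arm

A 7-joint arm with a two-finger parallel gripper is mounted at the origin on the work surface. World frame = base frame: x ahead of the robot, y to its left, z up, the work surface at z = 0. Lengths are in m, angles in rad, forces in N, time in s.
With the tool pointing down it reaches from about 0.425 to 0.825 m from the base axis. Payload 3.6 kg.
Tool frame: the origin (TCP) lies midway between the tips of the shut fingers; the grasp point (between the pads) lies robot.grasp_offset behind it (robot.grasp_offset is the distance from the TCP to the grasp point, in m); z points along the fingers, y is the line along which they close (so a half turn about z gives the same grasp; the last joint's range is limited). The gripper opens to 85 mm and grips with 20 to 120 N. Pads are 22 mm wide; open, the fingers measure 114 mm over their backs; the gripper's body (76 mm by 85 mm) begins 54 mm behind the grasp point. The pads swing forward as they close: fully open they stand 13 mm farther back than shut.
Start: joints at [-1.188, 0.615, -0.013, 1.423, 0.008, 1.103, -0.04], TCP at [0.259, 0.596, 0.231] pointing down, gripper open.
Joint ranges: [-3.12, 3.12], [-0.3, 2.06], [-1.34, 1.32], [0.26, 2.42], [-1.36, 4.5], [0.01, 1.98], [-2.84, 2.84]. Speed limits (rad/s): [2.79, 2.79, 3.14, 3.14, 3.14, 3.14, 3.14].

### API

Orientations are given as a rotation vector (axis times angle).
In Python, from rig import robot gives the robot as it stands.
- The arm moves only by the tool step_arm, never from a script. Its argument "increments" is a list of rows, each an object of numbers: "x", "y", "z": the shift along the tool's x, y, z in m; "twist": the turn about the tool's z in degrees; "claw": the finger opening in m, from 0 to 0.0854. In form: [{"x": .., "y": .., "z": .., "twist": .., "claw": ..}, ...]. A call has 1 to 10 rows; each row is the pose to reach, as a shift and turn from the pose commanded when the call began, along the tool's axes at that moment; what a row does not reach only later rows make up. A row lasts 1/8 s, in which the tool goes at most 62.5 mm and 10.7 degrees, less where a joint would pass 70% of its speed; a pose out of reach is approached as far as the arm can. A call with a gripper value outside its range is refused whole. The fingers move at their own pace and stop on an object; "squeeze" is the grip in N (left out, the last holds). Time passes only in rows, so rows that repeat a pose let the fingers close. It gives the time, the measured TCP pose, the force, the opening and the grip force at its end, in the units of the state.
- robot.get_obs(): the state, without advancing time (a new reading comes with each control period).
- robot.camera(name): name is "scene" or "top" or "wrist"; returns a dict with "color" (480x640x3 uint8, red, green, blue), "fx", "fy", "cx", "cy" (pixels), "R" (3x3) and "t" (3): a world point X has camera coordinates R X + t; the wrist camera has in their place "tool_from_camera" (4x4, takes a point from camera to tool coordinates, whose origin is the TCP and whose axes are the flange's). Camera axes: x right, y down, z forward; pixel columns grow to the right and rows downward; lengths in m; the calibration is good to about 2 mm. The wrist camera is an equidistant fisheye: a pixel r from the principal point sees the ray r / f radians off the axis. A picture is of the moment at which its call begins: read the wrist's pose just before it. There is no depth.
- robot.close_job(): hands the job in; it is judged then, once.
The state is a dict: "time_s": time; "joints": joint angles; "qd": joint speeds; "tau": joint torques, N m; "eef_pos": TCP position; "tool_rot": TCP orientation; "ft_force": force on the tool from outside, world axes, zero at the start; "torque": the same for the moment, N m; "gripper_width": finger opening in m; "grip_force": force on a finger pad.
Only numpy, scipy, OpenCV 4.12 (cv2) and the standard library are available. Lean on these libraries where they do the work, as an engineer would, in place of code of your own. Each camera call takes 0.05 s, during which the arm holds its last target. There are 200 camera calls.

### The job

Before greasing the bearing, clear away the jam jar that was left standing in front of it: set it down upright in the one empty cell of the wooden crate (do not drop it) and let go. Then take the red grease gun from its blue cup, press its coupler squarely onto the bearing's tilted brass nipple until it snaps on, and push on along the nipple's axis so that the gun's spring-loaded pump is pushed in about three quarters of its stroke. Finish while holding it there: still gripping the gun, coupler snapped on, pump pushed in; leave the packed jars and the other things on the table alone.

Things in the scene. Friction and masses are not known exactly. Their poses are not given: they have to be found in the camera images.
- jar: The jar to clear: clip-top jam jar, dark jam, orange seal, clear lid, a plain 54 mm cylinder for gripping, 86 mm tall (the wire clips and seal tab are look only), about 0.24 kg. It stands on the table in front of the bearing (on the robot's side). Origin: centre of its underside, z up.
- crate: Fixed wooden crate, 180 x 180 mm outside, 50 mm tall, walls, floor and dividers 8 mm thick, one divider each way: 4 cells about 78 mm square, cell centres 43 mm from the crate's middle along its x and y. Origin: centre of its underside; x and y along its sides. Its inner floor is 8 mm above the table. Three cells hold a jar each, one is empty.
- free_cell (a point): Centre of the empty cell, on the crate's inner floor (8 mm above the table); a thin cream paper disc lies there.
- packed0: Jar already packed in the crate, like the other jar. Origin: centre of its underside. Leave it alone.
- packed1: Another packed jar; the same.
- packed2: Another packed jar; the same.
- bearing: Fixed bearing unit: steel base plate 10 mm thick, green pillow-block housing (70 mm across, top 90 mm above the table), shaft along its y, grey drive box behind. Origin: on the table (plate spans x -35 to 155, y -70 to 70 mm), z up; its -x side faces the robot, turned up to 0.5 rad. The tilted nipple stands out of the top of the housing.
- nipple: Ball-headed brass grease nipple, fixed. Origin: centre of its 16 mm ball, 115 mm above the table. z: the nipple's axis, pointing out of the ball, tilted 25 degrees from vertical to the bearing's -x side. Under the ball an 8.4 mm neck, from 17 mm down a 16 mm base, from 22 mm a 22 mm boss. The gun goes on with its z along this z; its turn about z does not matter.
- holder: Fixed blue cup, 64 mm across at its foot, 52 mm at the rim, 36 mm tall, bore 42 mm, floor 5 mm thick, in which the gun stands upright on its coupler. Origin: centre of its underside.
- gun: Grease gun, 0.36 kg, 140 mm long, standing. Origin: centre of the coupler's mouth (low end) with the pump out; z from coupler to handle end. Along z, mm: steel coupler 0-28 (diameter 36 at the flared mouth), stem 28-44, red barrel 44-86 (34), black flange 86-91 (46), black handle 91-140 (28, round). Grip the handle from its end, fingertips just above the flange, which takes the push.
- coupler (a point): Point in the coupler on its axis, 13.5 mm in from the mouth: meets the ball's centre (nipple) when snapped on. Mouth about 28 mm, narrowing to a 23 mm bore. Four spring jaws give way at about 4 to 9 N, 10 to 7 mm before the seat, then snap behind the ball and draw the coupler on with a few N; pulling off takes about 5 N. Moves with the coupler, so up the gun as the pump is pushed in.
- pump (a joint): How far coupler and stem are pushed up into the gun's barrel, m: 0 as found, 0.014 at the hard stop. Its spring gives from 14 N on and takes 0.4 N more per mm (18 N at 10 mm), so the coupler snaps on before the pump moves. Coupler seated and pump at q: the gun's origin lies 13.5 mm + q below the ball's centre along the axis.
- oil_bottle: Bystander: amber bottle, 60 mm diameter, 160 mm tall; origin: centre of its underside.
- wrench: Bystander: steel wrench lying on the table; origin: underside, middle.
- ring_box: Bystander: open cardboard box of orange seals, 110 x 150 x 50 mm; origin: centre of its underside.
- screwdriver: Bystander: screwdriver lying on the table near the front; origin: underside, middle.

How it is judged:
On the way, in this order (a step that is already met when the one before it is completed fails the run):
1. the jar stands upright in the empty cell, let go (horizontal distance between jar and free_cell below 0.022 m and z of jar in the frame of crate below 0.014 m and angle between jar's own z axis and vertical below 0.12 rad and contact force between the fingers and jar below 0.05 N), for 0.2 s.
2. the coupler is snapped onto the nipple, squarely (distance between coupler and nipple below 0.003 m and angle between the z axis of gun and the z axis of nipple, either way round below 0.12 rad), for 0.05 s.
At the end, for the whole second after the job is handed in: Jar upright (0.12 rad) on the floor of the empty cell, not touched by the fingers; coupler seated on the ball within 3 mm, gun within 0.12 rad of the nipple's axis; pump in more than 8.5 of 14 mm; over 8 N on the nipple; fingers still gripping the gun (all of step 1 and all of step 2 and value of joint pump above 0.0085 m and contact force between the fingers and gun above 5 N and contact force between gun and nipple above 8 N and contact force between gun and holder below 0.5 N); the arm keeps its last pose, push and grip.
It fails at once if the jar is dropped (falls free faster than 0.5 m/s) (linear speed of jar above 0.5 m/s and contact force between the fingers and jar below 0.05 N).
It fails at once if the jar is tipped over (angle between jar's own z axis and vertical above 0.7 rad).
It fails at once if a packed jar is shifted by more than 25 mm (distance of any of packed0, packed1, packed2 from where it was at the start of the episode above 0.025 m).
It fails at once if a bystander is shifted by more than 30 mm (distance of any of oil_bottle, wrench, ring_box, screwdriver from where it was at the start of the episode above 0.03 m).
It also fails if it takes over 51 s, if anything falls off the work surface, if the arm or the gripper's body presses on something with over 40 N, if the wrist force passes 120 N, or if a joint passes its speed limit or range.

## Working session

There is one attempt and no reset: what is moved stays moved. The work goes in short steps, Python scripts to look and compute and a tool call to move; the robot and the scene stay as the last step left them, time stands still between calls to the robot, and variables do not carry over. Pictures are saved under pics/ and viewed, at most 10 in all, crops included, and the job is handed in when it is done.

Besides the shell and the picture viewer there is one more tool, called after "Request:" by a JSON object that holds its "op" and its "data", one argument or row to a line. step_arm: Moves the arm, as the interface text tells. Its arguments: {"type":"object","properties":{"increments":{"type":"array","items":{"type":"object","properties":{"x":{"type":"number"},"y":{"type":"number"},"z":{"type":"number"},"twist":{"type":"number"},"claw":{"type":"number"}}}},"squeeze":{"type":"number"}},"required":["increments"]}

```bash
mkdir -p pics; ls
python3 - <<'E'
from rig import robot
import cv2,numpy as np,pickle
o=robot.get_obs()
for k,v in o.items(): print(k,np.round(v,3))
print(robot.grasp_offset)
d={}
for n in("scene","top","wrist"):
    c=robot.camera(n); d[n]=c
    cv2.imwrite(f"pics/{n}0.png",c["color"][:,:,::-1])
    print(n,{k:np.round(v,3).tolist() for k,v in c.items() if k!="color"})
pickle.dump(d,open("c0.pkl","wb"))
E
```

```text
pics
time_s 0.0
joints [-1.187  0.616 -0.013  1.425  0.008  1.103 -0.04 ]
qd [-0.     0.     0.001  0.003  0.    -0.     0.001]
tau [-0.0000e+00 -4.6921e+01  2.5900e-01 -1.7104e+01  1.0000e-02  1.0000e-02
  0.0000e+00]
eef_pos [0.259 0.595 0.23 ]
tool_rot [-0.639 -3.075  0.004]
ft_force [0.099 0.537 0.56 ]
torque [-0.005 -0.022  0.052]
grip_force 0.0
gripper_width 0.085
0.0187
scene {'fx': 454.475, 'fy': 454.475, 'cx': 322.585, 'cy': 245.315, 'R': [[0.514, 0.858, -0.0], [0.659, -0.395, -0.64], [-0.549, 0.329, -0.768]], 't': [-0.242, -0.324, 1.449]}
top {'fx': 533.903, 'fy': 533.903, 'cx': 311.291, 'cy': 238.814, 'R': [[0.012, -1.0, -0.008], [-0.991, -0.011, -0.132], [0.132, 0.009, -0.991]], 't': [-0.026, 0.539, 1.087]}
wrist {'fx': 371.648, 'fy': 371.648, 'cx': 323.752, 'cy': 234.882, 'tool_from_camera': [[-0.002, -0.958, -0.288, 0.073], [1.0, -0.002, 0.0, 0.0], [-0.001, -0.288, 0.958, -0.141], [0.0, 0.0, 0.0, 1.0]]}
```

View pics/scene0.png

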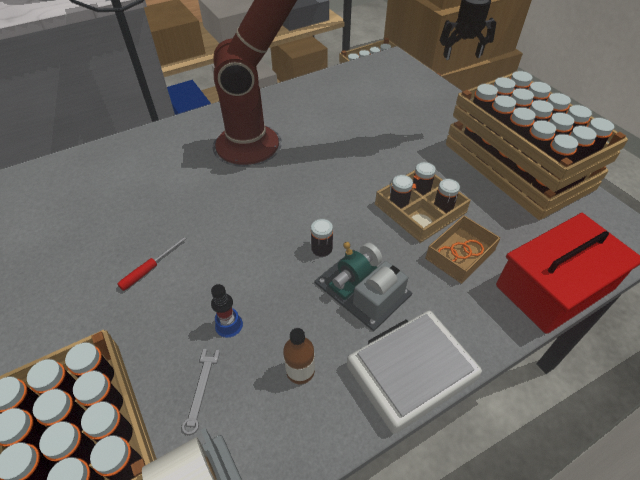

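View pics/top0.png

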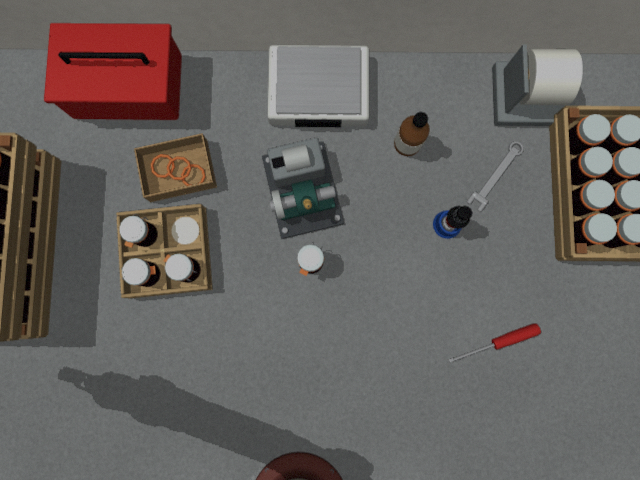

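The scene view shows the jar lid at (321,228), nipple (347,245), gun handle (219,291) and empty cell (421,219). In the top view they are at (311,257), (307,203), (459,213) and (187,230).

```bash
cat > h.py <<'E'
import numpy as np,cv2,pickle
def ray(c,p):
    d=np.array([(p[0]-c["cx"])/c["fx"],(p[1]-c["cy"])/c["fy"],1.]);R=np.array(c["R"])
    d=R.T@d; return -R.T@np.array(c["t"]),d/np.linalg.norm(d)
def onz(c,p,z):
    o,d=ray(c,p); return o+d*(z-o[2])/d[2]
def tri(c1,p1,c2,p2):
    o1,d1=ray(c1,p1);o2,d2=ray(c2,p2)
    s=np.linalg.lstsq(np.c_[d1,-d2],o2-o1,rcond=None)[0]
    a,b=o1+s[0]*d1,o2+s[1]*d2; return (a+b)/2,np.linalg.norm(a-b)
def proj(c,X):
    q=np.array(c["R"])@X+np.array(c["t"]); return np.array([c["cx"]+c["fx"]*q[0]/q[2],c["cy"]+c["fy"]*q[1]/q[2]])
def blobs(c,f,box,mn=15):
    x0,y0,x1,y1=box; im=c["color"][y0:y1,x0:x1]; hsv=cv2.cvtColor(im,cv2.COLOR_RGB2HSV).astype(int)
    m=f(hsv[...,0],hsv[...,1],hsv[...,2]).astype(np.uint8)
    n,l,s,ce=cv2.connectedComponentsWithStats(m)
    return [(ce[i]+[x0,y0],s[i][4],s[i][:4]+[x0,y0,0,0],(l==i)) for i in range(1,n) if s[i][4]>=mn]
E
python3 - <<'E'
from h import *
d=pickle.load(open("c0.pkl","rb"));S,T=d["scene"],d["top"]
def show(n,c,f,box,mn=15,z=None):
    for ce,a,bb,_ in blobs(c,f,box,mn): print(n,ce.round(1),a,bb,"" if z is None else onz(c,ce,z).round(4))
lid=lambda h,s,v:(s<60)&(v>140)
show("Tjar",T,lid,(285,235,335,285),30,.086)
show("Sjar",S,lid,(300,210,345,260),30,.086)
show("Tpk",T,lid,(115,205,210,300),60,.094)
cream=lambda h,s,v:(v>150)
show("Tfree",T,cream,(170,212,205,248),60,.008)
show("Sfree",S,cream,(405,205,438,232),30,.008)
br=lambda h,s,v:(h>10)&(h<30)&(s>100)&(v>70)
show("Tnip",T,br,(295,190,320,215),8,.115)
show("Snip",S,br,(335,235,360,262),8,.115)
blk=lambda h,s,v:(v<45)
show("Tgun",T,blk,(440,195,480,235),20,.145)
show("Sgun",S,blk,(205,280,240,320),20,.145)
blue=lambda h,s,v:(h>100)&(h<130)&(s>120)
show("Tcup",T,blue,(425,200,480,245),20,.036)
show("Scup",S,blue,(205,280,250,340),20,.036)
a=cv2.resize(T["color"][125:240,250:360],None,fx=5,fy=5,interpolation=2)
b=cv2.resize(T["color"][190:245,425:480],None,fx=4,fy=4,interpolation=2)
cc=np.zeros((575,780,3),np.uint8);cc[:575,:550]=a;cc[:220,555:775]=b
b=cv2.resize(S["color"][280:340,205:250],None,fx=5,fy=5,interpolation=2);cc[250:550,555:780]=b
cv2.imwrite("pics/crop1.png",cc[:,:,::-1])
E
```

```text
Tjar [310.  257.3] 525 [298 245  25  26] [ 0.495  -0.0175  0.086 ]
Sjar [321.5 226.5] 278 [311 219  22  16] [ 0.4949 -0.018   0.086 ]
Tpk [131.8 228.4] 522 [119 216  26  26] [0.5482 0.3398 0.094 ]
Tpk [186.1 229.9] 549 [174 217  25  28] [0.5464 0.2308 0.094 ]
Tpk [177.7 266.6] 535 [165 254  26  26] [0.4727 0.2443 0.094 ]
Tpk [134.5 271. ] 537 [122 258  26  27] [0.4629 0.3296 0.094 ]
Tfree [187.3 229.7] 605 [175 215  26  30] [0.5596 0.2496 0.008 ]
Sfree [420.9 220.1] 181 [409 212  29  17] [0.5519 0.2597 0.008 ]
Tnip [307.  203.4] 65 [303 199   9  10] [ 0.5986 -0.0107  0.115 ]
Snip [347.6 248.1] 63 [344 242   9  13] [ 0.604  -0.0147  0.115 ]
Tgun [458.8 216.6] 428 [447 206  25  23] [ 0.5702 -0.3003  0.145 ]
Sgun [217.9 291.5] 151 [212 285  13  16] [ 0.585  -0.3141  0.145 ]
Sgun [222.4 305.1] 179 [212 295  21  17] [ 0.6193 -0.3188  0.145 ]
Tcup [443.4 226.4] 332 [433 211  29  28] [ 0.5683 -0.2968  0.036 ]
Scup [229.1 326.5] 374 [215 309  28  28] [ 0.6038 -0.3166  0.036 ]
```

View pics/crop1.png

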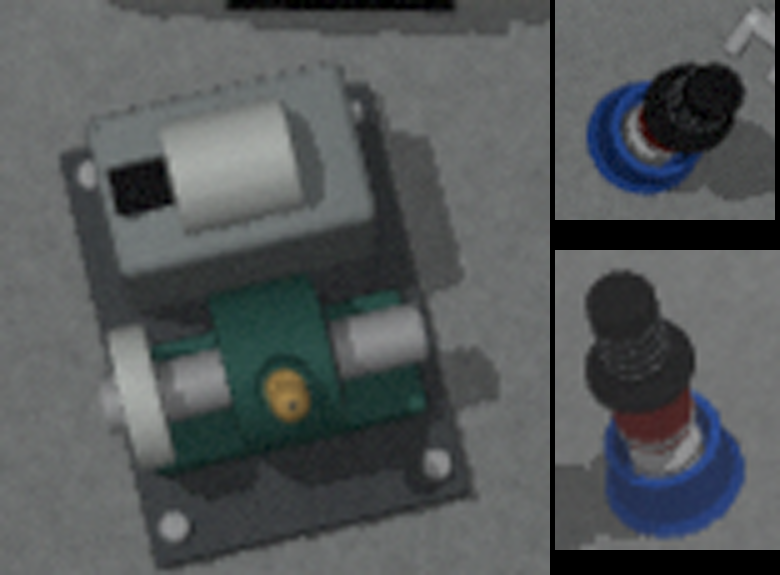

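The crop shows the plate corners at about (158,568), (475,493), (62,155) and (370,85). The ball is at about (289,398) and the gun's handle end is at (715,90) in the top inset and (621,298) in the scene inset.

Run:
```python
from h import *
d=pickle.load(open("c0.pkl","rb"));S,T=d["scene"],d["top"]
P=[onz(T,(250+u/5,125+v/5),.01)[:2] for u,v in((158,568),(475,493),(62,155),(370,85))]
FL,FR,BL,BR=P; print(np.round(P,4))
for a,b in((FL,BL),(FR,BR)): print("x-edge",np.linalg.norm(b-a),np.arctan2(*(b-a)[::-1]))
for a,b in((FR,FL),(BR,BL)): v=b-a;print("y-edge",np.linalg.norm(v),np.arctan2(-v[0],v[1]))
y=np.mean([np.arctan2(*(BL-FL)[::-1]),np.arctan2(*(BR-FR)[::-1])]); ex=np.array([np.cos(y),np.sin(y)])
print("yaw",y,"origin",(FL+FR)/2+.035*ex)
print("gun end",tri(T,(465,212.5),S,(218.2,289.6)))
print("gun end on z.145",onz(T,(465,212.5),.145),onz(S,(218.2,289.6),.145))
# nipple extremes
br=lambda h,s,v:(h>10)&(h<30)&(s>100)&(v>70)
for c,box in((T,(295,190,320,215)),(S,(335,235,360,262))):
    for ce,a,bb,m in blobs(c,br,box,8):
        ys,xs=np.nonzero(m); print(bb,[(r+box[1],xs[ys==r].min()+box[0],xs[ys==r].max()+box[0]) for r in sorted(set(ys))])
# cup rim: hull ellipse of blue in both
blue=lambda h,s,v:(h>100)&(h<130)&(s>100)
a=S["color"][235:265,335:360]
cv2.imwrite("pics/nip.png",cv2.resize(a,None,fx=16,fy=16,interpolation=2)[:,:,::-1])
```

```text
[[ 0.5421  0.0449]
 [ 0.5763 -0.0913]
 [ 0.7248  0.0907]
 [ 0.7579 -0.0444]]
x-edge 0.18828293445405095 0.24562834390335486
x-edge 0.18753936859524362 0.25301351603570776
y-edge 0.14043555393677049 0.24576681892788263
y-edge 0.13905246683490577 0.24038401671750162
yaw 0.2493209299695313 origin [ 0.59312763 -0.01456667]
gun end (array([ 0.57888535, -0.31216287,  0.14274153]), np.float64(0.0015077543855264274))
gun end on z.145 [ 0.57819554 -0.31224623  0.145     ] [ 0.58091899 -0.31175199  0.145     ]
[303 199   9  10] [(np.int64(199), np.int64(305), np.int64(308)), (np.int64(200), np.int64(304), np.int64(309)), (np.int64(201), np.int64(303), np.int64(310)), (np.int64(202), np.int64(303), np.int64(310)), (np.int64(203), np.int64(304), np.int64(310)), (np.int64(204), np.int64(304), np.int64(311)), (np.int64(205), np.int64(304), np.int64(311)), (np.int64(206), np.int64(304), np.int64(311)), (np.int64(207), np.int64(305), np.int64(310)), (np.int64(208), np.int64(306), np.int64(309))]
[344 242   9  13] [(np.int64(242), np.int64(346), np.int64(348)), (np.int64(243), np.int64(344), np.int64(348)), (np.int64(244), np.int64(344), np.int64(349)), (np.int64(245), np.int64(344), np.int64(349)), (np.int64(246), np.int64(344), np.int64(349)), (np.int64(247), np.int64(345), np.int64(348)), (np.int64(248), np.int64(347), np.int64(349)), (np.int64(249), np.int64(347), np.int64(349)), (np.int64(250), np.int64(347), np.int64(351)), (np.int64(251), np.int64(346), np.int64(351)), (np.int64(252), np.int64(346), np.int64(352)), (np.int64(253), np.int64(346), np.int64(351)), (np.int64(254), np.int64(348), np.int64(350))]
```

View pics/nip.png

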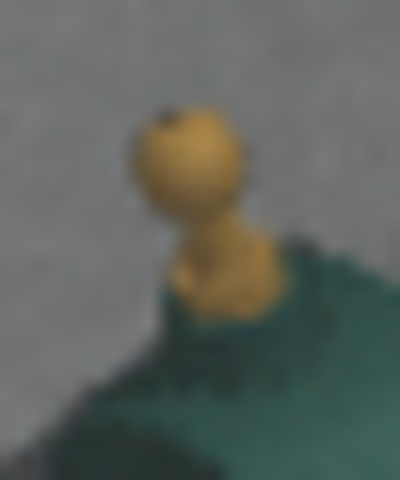

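```bash
cat >> h.py <<'E'
from scipy.spatial.transform import Rotation as Ro
def tool(o):
    R=Ro.from_rotvec(o["tool_rot"]).as_matrix(); return np.array(o["eef_pos"]),R
def delta(o,target): p,R=tool(o); return R.T@(np.array(target)-p)
E
python3 - <<'E'
from h import *
from rig import robot
d=pickle.load(open("c0.pkl","rb"));S,T=d["scene"],d["top"]
print("nip",tri(T,(307.5,204.4),S,(346.4,244.7)),onz(T,(307.5,204.4),.115),onz(S,(346.4,244.7),.115))
o=robot.get_obs();p,R=tool(o);print(R.round(3),np.degrees(np.arctan2(R[1,1],R[0,1])))
print(delta(o,(.495,-.0178,.16)))
E
```

```text
nip (array([ 0.59598204, -0.01219685,  0.11719934]), np.float64(0.0010675944331134054)) [ 0.59668146 -0.01168909  0.115     ] [ 0.5942719  -0.01161977  0.115     ]
[[-0.917  0.398 -0.001]
 [ 0.398  0.917 -0.002]
 [-0.    -0.002 -1.   ]] 66.52642496521142
[-0.46107599 -0.46840591  0.07136351]
```

Request:
{"op": "step_arm", "data": {
  "increments": [
    {"x": -0.03,"y": -0.03,"z": 0,"twist": 3,"claw": 0.085},
    {"x": -0.07,"y": -0.07,"z": 0,"twist": 6,"claw": 0.085},
    {"x": -0.11,"y": -0.112,"z": 0,"twist": 9,"claw": 0.085},
    {"x": -0.15,"y": -0.152,"z": 0,"twist": 12,"claw": 0.085},
    {"x": -0.19,"y": -0.193,"z": 0,"twist": 15,"claw": 0.085},
    {"x": -0.23,"y": -0.234,"z": 0,"twist": 15,"claw": 0.085},
    {"x": -0.27,"y": -0.274,"z": 0,"twist": 15,"claw": 0.085},
    {"x": -0.31,"y": -0.315,"z": 0,"twist": 15,"claw": 0.085},
    {"x": -0.35,"y": -0.355,"z": 0,"twist": 15,"claw": 0.085},
    {"x": -0.39,"y": -0.396,"z": 0,"twist": 15,"claw": 0.085}
  ]
}}

```text
time_s: 1.4
eef_pos: [0.4593, 0.076, 0.2314]
tool_rot: [1.035, 2.966, 0.0]
ft_force: [-0.1, -0.7, -0.2]
gripper_width: 0.0848
grip_force: 0.0
```

Request:
{"op": "step_arm", "data": {
  "increments": [
    {"x": -0.05,"y": -0.05,"z": 0.0,"claw": 0.085},
    {"x": -0.05,"y": -0.05,"z": 0.0,"claw": 0.085},
    {"x": -0.05,"y": -0.05,"z": 0.0,"claw": 0.085}
  ]
}}

```text
validation failed for argument at $.in...
```

Run:
```python
from h import *
from rig import robot
o=robot.get_obs();p,R=tool(o);print(o["time_s"],p,R.round(3),o["joints"].round(2) if hasattr(o["joints"],"round") else o["joints"])
print(delta(o,(.495,-.0178,.05)))
c=robot.camera("wrist");cv2.imwrite("pics/w1.png",c["color"][:,:,::-1])
```

```text
1.4 [0.45930471 0.07596432 0.23135274] [[-0.783  0.622  0.   ]
 [ 0.622  0.783  0.   ]
 [-0.     0.    -1.   ]] [-0.33  0.33  0.15  1.94 -0.07  0.87  0.76]
[-0.08625396 -0.0512879   0.1813409 ]
```

Request:
{"op": "step_arm", "data": {
  "increments": [
    {"x": -0.043,"y": -0.026,"z": 0.0,"twist": 0,"claw": 0.085},
    {"x": -0.086,"y": -0.051,"z": 0.02,"twist": 0,"claw": 0.085},
    {"x": -0.086,"y": -0.051,"z": 0.07,"twist": 0,"claw": 0.085},
    {"x": -0.086,"y": -0.051,"z": 0.1,"twist": 0,"claw": 0.085},
    {"x": -0.086,"y": -0.051,"z": 0.1,"twist": 0,"claw": 0.085}
  ]
}}

```text
time_s: 2.08
eef_pos: [0.4926, -0.0157, 0.1294]
tool_rot: [-1.033, -2.961, 0.003]
ft_force: [-0.3, -0.9, 0.3]
gripper_width: 0.0853
grip_force: 0.0
```

Run:
```python
from h import *
from rig import robot
o=robot.get_obs();p,R=tool(o);print(o["time_s"],p)
print(delta(o,(.495,-.0178,.05)))
c=robot.camera("wrist");cv2.imwrite("pics/w1.png",c["color"][:,:,::-1])
```

```text
2.075 [ 0.49258523 -0.01568782  0.12936224]
[-0.00357691  0.00014895  0.07934634]
```

View pics/w1.png

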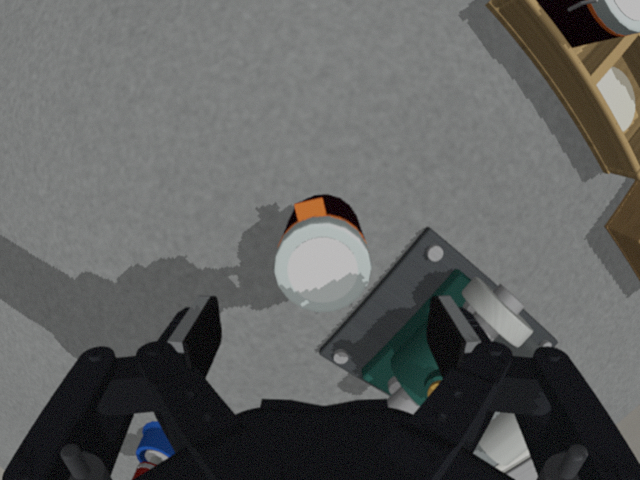

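The wrist view shows the jar lid at (322,266), centred between the fingers. I'll descend and grip.

Request:
{"op": "step_arm", "data": {
  "increments": [
    {"x": -0.003,"y": 0,"z": 0.03,"twist": 0,"claw": 0.085},
    {"x": -0.003,"y": 0,"z": 0.06,"twist": 0,"claw": 0.085},
    {"x": -0.003,"y": 0,"z": 0.079,"twist": 0,"claw": 0.085},
    {"x": -0.003,"y": 0,"z": 0.079,"twist": 0,"claw": 0.04},
    {"x": -0.003,"y": 0,"z": 0.079,"twist": 0,"claw": 0.04},
    {"x": -0.003,"y": 0,"z": 0.079,"twist": 0,"claw": 0.04},
    {"x": -0.003,"y": 0,"z": 0.079,"twist": 0,"claw": 0.04}
  ],
  "squeeze": 40
}}

```text
time_s: 3.0
eef_pos: [0.4979, -0.0181, 0.054]
tool_rot: [1.035, 2.963, 0.001]
ft_force: [-1.2, -0.7, 7.0]
gripper_width: 0.0531
grip_force: 41.8
```

Request:
{"op": "step_arm", "data": {
  "increments": [
    {"x": 0,"y": 0,"z": -0.02,"twist": 0,"claw": 0.04},
    {"x": 0,"y": 0,"z": -0.05,"twist": 0,"claw": 0.04},
    {"x": 0,"y": 0,"z": -0.08,"twist": 0,"claw": 0.04},
    {"x": 0,"y": 0,"z": -0.1,"twist": 0,"claw": 0.04}
  ]
}}

```text
time_s: 3.5
eef_pos: [0.4972, -0.0174, 0.154]
tool_rot: [1.034, 2.964, 0.002]
ft_force: [0.0, 0.3, -2.2]
gripper_width: 0.0532
grip_force: 42.9
```

Run:
```python
from h import *
from rig import robot
o=robot.get_obs();p,R=tool(o);print(o["time_s"],p,o["grip_force"],o["gripper_width"])
print(delta(o,(.558,.253,.15)), delta(o,(.52,.12,.15)))
```

```text
3.5 [ 0.49724372 -0.01744296  0.15402587] 42.91634907480329 0.0532110851536722
[0.12064328 0.24954794 0.00423675] [0.06767466 0.12176958 0.00411495]
```

Request:
{"op": "step_arm", "data": {
  "increments": [
    {"x": 0.02,"y": 0.04,"z": 0,"twist": 0,"claw": 0.04},
    {"x": 0.044,"y": 0.084,"z": 0,"twist": 0,"claw": 0.04},
    {"x": 0.068,"y": 0.13,"z": 0,"twist": 0,"claw": 0.04},
    {"x": 0.09,"y": 0.175,"z": 0,"twist": 0,"claw": 0.04},
    {"x": 0.11,"y": 0.22,"z": 0,"twist": 0,"claw": 0.04},
    {"x": 0.12,"y": 0.249,"z": 0,"twist": 0,"claw": 0.04},
    {"x": 0.12,"y": 0.249,"z": 0,"twist": 0,"claw": 0.04}
  ]
}}

```text
time_s: 4.38
eef_pos: [0.5571, 0.2563, 0.152]
tool_rot: [-1.026, -2.968, -0.004]
ft_force: [0.5, -0.3, -2.9]
gripper_width: 0.0531
grip_force: 43.0
```

Run:
```python
from h import *
from rig import robot
o=robot.get_obs();p,R=tool(o);print(o["time_s"],p,o["grip_force"],o["gripper_width"])
print(delta(o,(.558,.253,.062)))
a=np.hstack([cv2.resize(robot.camera("top")["color"][195:310,105:225],(400,383)),cv2.resize(robot.camera("wrist")["color"],(400,300)).copy().repeat(1,0) if 0 else np.pad(cv2.resize(robot.camera("wrist")["color"],(400,300)),((0,83),(0,0),(0,0)))])
cv2.imwrite("pics/c2.png",a[:,:,::-1])
```

```text
4.375 [0.55708018 0.25634067 0.15198908] 43.030442028539255 0.053127704841849394
[-0.00294931 -0.00223928  0.0899796 ]
```

View pics/c2.png

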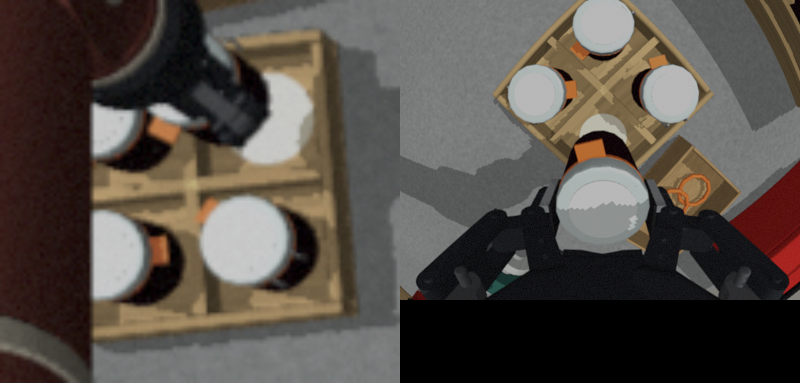

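The wrist view shows the jar over the cell, with the disc peeking out behind it at (603,125). I'll check the cell centre from the crate outline before lowering.

Run:
```python
from h import *
from rig import robot
d=pickle.load(open("c0.pkl","rb"));T=d["top"]
wood=lambda h,s,v:(h>8)&(h<28)&(s>70)&(v>60)
m=np.zeros((480,640),np.uint8)
box=(108,200,212,300)
b=max(blobs(T,wood,box,50),key=lambda b:b[1])
ys,xs=np.nonzero(b[3]);pts=np.array([onz(T,(x+box[0],y+box[1]),.05)[:2] for x,y in zip(xs,ys)])*1000
r=cv2.minAreaRect(pts.astype(np.float32));print(r)
c=np.array(r[0])/1000
for a in(.117,np.radians(r[2])%(np.pi/2)): 
  R=np.array([[np.cos(a),-np.sin(a)],[np.sin(a),np.cos(a)]]); print(a,c+R@[.043,-.043])
o=robot.get_obs()
```

```text
((510.01361083984375, 287.1749267578125), (181.15011596679688, 186.77401733398438), 6.673707008361816)
0.117 [0.55773916 0.24948843]
0.11647816060933444 [0.55771949 0.24946353]
```

Request:
{"op": "step_arm", "data": {
  "increments": [
    {"x": -0.005,"y": -0.004,"z": 0.0,"twist": 0,"claw": 0.04},
    {"x": -0.005,"y": -0.004,"z": 0.025,"twist": 0,"claw": 0.04},
    {"x": -0.005,"y": -0.004,"z": 0.05,"twist": 0,"claw": 0.04},
    {"x": -0.005,"y": -0.004,"z": 0.07,"twist": 0,"claw": 0.04},
    {"x": -0.005,"y": -0.004,"z": 0.08,"twist": 0,"claw": 0.04},
    {"x": -0.005,"y": -0.004,"z": 0.085,"twist": 0,"claw": 0.04},
    {"x": -0.005,"y": -0.004,"z": 0.085,"twist": 0,"claw": 0.04}
  ]
}}

```text
time_s: 5.35
eef_pos: [0.5596, 0.2453, 0.0676]
tool_rot: [1.036, 2.965, 0.0]
ft_force: [-0.3, -0.1, -3.5]
gripper_width: 0.0531
grip_force: 43.1
```

Request:
{"op": "step_arm", "data": {
  "increments": [
    {"x": 0.0025,"y": 0.003,"z": 0.002,"twist": 0,"claw": 0.04},
    {"x": 0.0025,"y": 0.003,"z": 0.004,"twist": 0,"claw": 0.04},
    {"x": 0.0025,"y": 0.003,"z": 0.0055,"twist": 0,"claw": 0.04},
    {"x": 0.0025,"y": 0.003,"z": 0.0055,"twist": 0,"claw": 0.04}
  ]
}}

```text
time_s: 5.85
eef_pos: [0.5593, 0.2497, 0.0622]
tool_rot: [1.035, 2.966, 0.001]
ft_force: [-0.1, -0.4, 0.5]
gripper_width: 0.0532
grip_force: 43.0
```

Request:
{"op": "step_arm", "data": {
  "increments": [
    {"x": 0,"y": 0,"z": 0.0005,"twist": 0,"claw": 0.056},
    {"x": 0,"y": 0,"z": 0.0,"twist": 0,"claw": 0.064},
    {"x": 0,"y": 0,"z": 0,"twist": 0,"claw": 0.072},
    {"x": 0,"y": 0,"z": 0,"twist": 0,"claw": 0.072},
    {"x": 0,"y": 0,"z": -0.02,"twist": 0,"claw": 0.072},
    {"x": 0,"y": 0,"z": -0.05,"twist": 0,"claw": 0.072},
    {"x": 0,"y": 0,"z": -0.1,"twist": 0,"claw": 0.072},
    {"x": 0,"y": 0,"z": -0.15,"twist": 0,"claw": 0.072},
    {"x": 0,"y": 0,"z": -0.18,"twist": 0,"claw": 0.072}
  ]
}}

```text
time_s: 6.98
eef_pos: [0.5601, 0.2498, 0.2449]
tool_rot: [1.034, 2.963, 0.005]
ft_force: [0.6, 0.2, -0.7]
gripper_width: 0.0716
grip_force: 0.0
```

Run:
```python
from h import *
from rig import robot
o=robot.get_obs();p,R=tool(o);print(o["time_s"],p,R.round(3),np.round(o["joints"],2))
c=robot.camera("scene")
lid=lambda h,s,v:(s<60)&(v>140)
for ce,a,bb,_ in blobs(c,lid,(380,150,465,235),30): print(ce,a,onz(c,ce,.094))
print(delta(o,(.5790,-.3122,.26)))
```

```text
6.975 [0.5601167  0.24977642 0.24493667] [[-0.783  0.622  0.004]
 [ 0.622  0.783  0.002]
 [-0.002  0.004 -1.   ]] [-0.57  0.55  0.19  1.53 -0.11  1.08  0.55]
[425.45 168.12] 200 [0.46298856 0.32885592 0.094     ]
[402.53703704 181.16666667] 216 [0.47274403 0.2438427  0.094     ]
[449.38709677 185.32258065] 217 [0.54849462 0.33894551 0.094     ]
[424.56170213 199.58723404] 235 [0.55662391 0.24963054 0.094     ]
[-0.36454685 -0.42807799 -0.01599416]
```

The jar stands at (0.557, 0.250) with its lid at the right height. Next is the gun.

Request:
{"op": "step_arm", "data": {
  "increments": [
    {"x": -0.02,"y": -0.023,"z": 0,"twist": -3,"claw": 0.072},
    {"x": -0.06,"y": -0.07,"z": 0,"twist": -9,"claw": 0.072},
    {"x": -0.1,"y": -0.117,"z": 0,"twist": -15,"claw": 0.072},
    {"x": -0.14,"y": -0.164,"z": 0,"twist": -21,"claw": 0.072},
    {"x": -0.18,"y": -0.211,"z": 0,"twist": -27,"claw": 0.072},
    {"x": -0.22,"y": -0.258,"z": 0,"twist": -33,"claw": 0.072},
    {"x": -0.26,"y": -0.305,"z": 0,"twist": -39,"claw": 0.072},
    {"x": -0.3,"y": -0.352,"z": 0,"twist": -45,"claw": 0.072},
    {"x": -0.335,"y": -0.394,"z": 0,"twist": -50,"claw": 0.072},
    {"x": -0.365,"y": -0.428,"z": 0,"twist": -52.8,"claw": 0.072}
  ]
}}

```text
time_s: 8.28
eef_pos: [0.5777, -0.3156, 0.2413]
tool_rot: [0.391, -3.116, 0.001]
ft_force: [1.6, 0.5, -0.6]
gripper_width: 0.0723
grip_force: 0.0
```

Request:
{"op": "step_arm", "data": {
  "increments": [
    {"x": 0,"y": 0,"z": 0.03,"twist": 0,"claw": 0.072},
    {"x": 0,"y": 0,"z": 0.06,"twist": 0,"claw": 0.072},
    {"x": 0,"y": 0,"z": 0.06,"twist": 0,"claw": 0.072}
  ]
}}

```text
time_s: 8.65
eef_pos: [0.5766, -0.3117, 0.1786]
tool_rot: [0.391, -3.111, -0.006]
ft_force: [0.6, 0.8, -0.4]
gripper_width: 0.0716
grip_force: 0.0
```

Run:
```python
from h import *
from rig import robot
o=robot.get_obs();p,R=tool(o);print(o["time_s"],p,np.degrees(np.arctan2(R[1,0],R[0,0])),np.round(o["joints"],2))
print(delta(o,(.5790,-.3122,.1025)))
c=robot.camera("wrist");cv2.imwrite("pics/w3.png",c["color"][:,:,::-1])
```

```text
8.65 [ 0.57664022 -0.311692    0.17864768] -165.68274953699535 [ 0.46  0.67 -0.    1.47  0.    1.01  2.28]
[-0.0025666  -0.0014405   0.07612905]
```

View pics/w3.png

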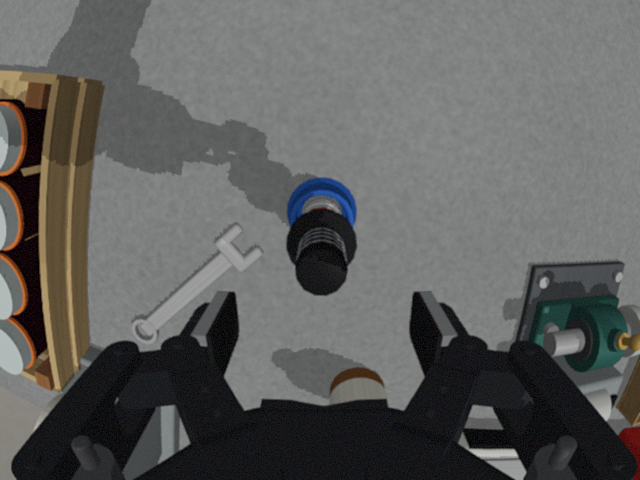

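The wrist view shows the handle end at (321,270), centred between the fingers, with the bottle well behind. I'll descend and grip lightly.

Request:
{"op": "step_arm", "data": {
  "increments": [
    {"x": 0,"y": -0.001,"z": 0.025,"twist": 0,"claw": 0.072},
    {"x": 0,"y": -0.001,"z": 0.05,"twist": 0,"claw": 0.072},
    {"x": 0,"y": -0.001,"z": 0.076,"twist": 0,"claw": 0.072},
    {"x": 0,"y": -0.001,"z": 0.076,"twist": 0,"claw": 0.072},
    {"x": 0,"y": -0.001,"z": 0.076,"twist": 0,"claw": 0.02},
    {"x": 0,"y": -0.001,"z": 0.076,"twist": 0,"claw": 0.02},
    {"x": 0,"y": -0.001,"z": 0.076,"twist": 0,"claw": 0.02},
    {"x": 0,"y": -0.001,"z": 0.076,"twist": 0,"claw": 0.02},
    {"x": 0,"y": -0.001,"z": 0.076,"twist": 0,"claw": 0.02}
  ],
  "squeeze": 20
}}

```text
time_s: 9.82
eef_pos: [0.5798, -0.3136, 0.1075]
tool_rot: [-0.392, 3.115, -0.001]
ft_force: [-0.7, 1.2, 5.1]
gripper_width: 0.0272
grip_force: 20.4
```

Request:
{"op": "step_arm", "data": {
  "increments": [
    {"x": 0.006,"y": 0,"z": 0,"twist": 0,"claw": 0.02},
    {"x": 0.012,"y": 0,"z": 0,"twist": 0,"claw": 0.02},
    {"x": 0.018,"y": 0,"z": 0,"twist": 0,"claw": 0.02},
    {"x": 0.024,"y": 0,"z": 0,"twist": 0,"claw": 0.02},
    {"x": 0.03,"y": 0,"z": 0.001,"twist": 0,"claw": 0.02},
    {"x": 0.036,"y": 0,"z": 0.002,"twist": 0,"claw": 0.02},
    {"x": 0.04,"y": 0,"z": 0.003,"twist": 0,"claw": 0.02},
    {"x": 0.04,"y": 0,"z": 0.003,"twist": 0,"claw": 0.02}
  ]
}}

```text
time_s: 10.82
eef_pos: [0.5408, -0.3232, 0.1037]
tool_rot: [-0.392, 3.115, -0.0]
ft_force: [1.7, 1.8, 5.9]
gripper_width: 0.0274
grip_force: 20.5
```

Run:
```python
from h import *
from rig import robot
o=robot.get_obs();p,R=tool(o);print(o["time_s"],p,o["ft_force"],o["torque"],o["tool_rot"])
S=robot.camera("scene");T=robot.camera("top")
a=np.hstack([cv2.resize(S["color"][250:345,170:270],(400,380)),cv2.resize(T["color"][180:275,400:500],(400,380))])
cv2.imwrite("pics/t4.png",a[:,:,::-1])
```

```text
10.825 [ 0.54084624 -0.32322245  0.10370463] [1.74924251 1.81436059 5.9325129 ] [ 0.63759366 -0.40428251  0.01778239] [-3.91723640e-01  3.11476936e+00 -3.62812764e-04]
```

View pics/t4.png

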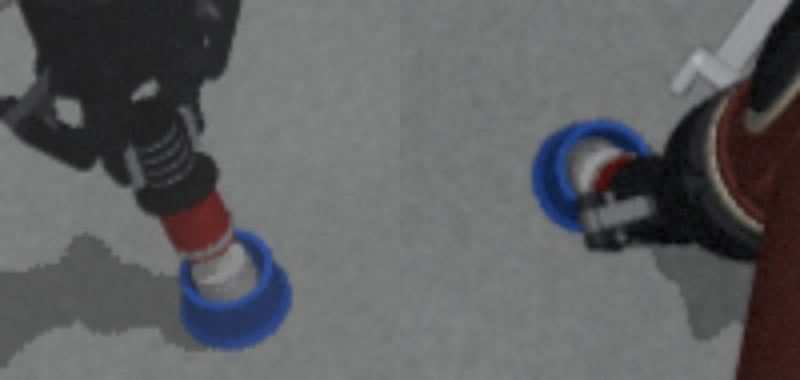

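The gun pivots in the fingers as planned: the flange is at (178,185) and the coupler at (225,275) in the scene crop. I'll tilt a bit further, firm the grip and draw it out along its axis.

Request:
{"op": "step_arm", "data": {
  "increments": [
    {"x": 0.005,"y": 0,"z": 0.0,"twist": 0,"claw": 0.02},
    {"x": 0.01,"y": 0,"z": 0.001,"twist": 0,"claw": 0.02},
    {"x": 0.01,"y": 0,"z": 0.001,"twist": 0,"claw": 0.02}
  ]
}}

```text
time_s: 11.3
eef_pos: [0.5292, -0.3259, 0.1007]
tool_rot: [0.39, -3.115, -0.002]
ft_force: [3.2, 1.7, -3.7]
gripper_width: 0.0275
grip_force: 20.1
```

Request:
{"op": "step_arm", "data": {
  "increments": [
    {"x": 0,"y": 0,"z": 0,"twist": 0,"claw": 0.015},
    {"x": 0.0,"y": 0,"z": 0,"twist": 0,"claw": 0.015},
    {"x": 0.002,"y": 0,"z": -0.005,"twist": 0,"claw": 0.015},
    {"x": 0.005,"y": 0,"z": -0.012,"twist": 0,"claw": 0.015},
    {"x": 0.009,"y": 0,"z": -0.02,"twist": 0,"claw": 0.015},
    {"x": 0.014,"y": 0,"z": -0.03,"twist": 0,"claw": 0.015},
    {"x": 0.018,"y": 0,"z": -0.04,"twist": 0,"claw": 0.015},
    {"x": 0.024,"y": 0,"z": -0.06,"twist": 0,"claw": 0.015},
    {"x": 0.024,"y": 0,"z": -0.1,"twist": 0,"claw": 0.015},
    {"x": 0.024,"y": 0,"z": -0.1,"twist": 0,"claw": 0.015}
  ],
  "squeeze": 80
}}

```text
time_s: 12.55
eef_pos: [0.5083, -0.3343, 0.2064]
tool_rot: [-0.389, 3.111, -0.01]
ft_force: [1.1, -0.1, -4.1]
gripper_width: 0.0265
grip_force: 79.9
```

```bash
cat > meas.py <<'E'
from h import *
from rig import robot
import sys
o=robot.get_obs();p,R=tool(o);print(o["time_s"],p,np.round(o["ft_force"],1),o["gripper_width"],np.round(o["joints"],2))
D={n:robot.camera(n) for n in("scene","top","wrist")}; pickle.dump((o,D),open("m.pkl","wb"))
S,T=D["scene"],D["top"]; a=[]
for c in(S,T):
    u,v=proj(c,p+np.array([0.02,.005,-.05])).astype(int); u=max(50,min(590,u));v=max(50,min(430,v))
    a.append(cv2.resize(c["color"][v-50:v+50,u-50:u+50],(400,400),interpolation=2)); print("crop origin",u-50,v-50)
cv2.imwrite(sys.argv[1],np.hstack(a)[:,:,::-1])
E
python3 meas.py pics/t5.png
```

```text
12.55 [ 0.50830368 -0.33431502  0.20639352] [ 1.1 -0.1 -4.1] 0.026509604548128018 [ 0.55  0.57 -0.01  1.59  0.01  0.97  2.36]
crop origin 149 221
crop origin 426 187
```

View pics/t5.png

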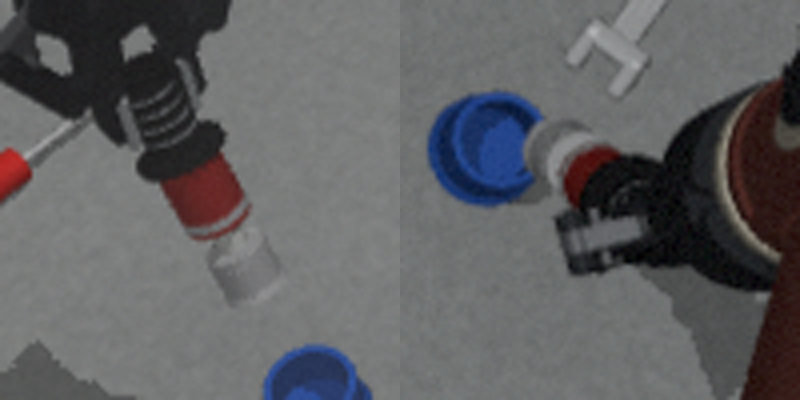

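The crop shows the gun hanging tilted clear of the cup. In the scene crop the red barrel's midline runs (192,168) to (220,225) and the coupler's runs (236,247) to (256,288).

```bash
cat > axis.py <<'E'
from h import *
o,D=pickle.load(open("m.pkl","rb"));S,T=D["scene"],D["top"];p,R=tool(o)
def onplane(c,px):
    a,d=ray(c,px); t=((p-a)@R[:,1])/(d@R[:,1]); return R.T@(a+t*d-p)
red=lambda h,s,v:((h<8)|(h>172))&(s>110)&(v>50)
if __name__=="__main__":
    for u,v in((192,168),(220,225),(236,247),(256,288)): print(onplane(S,(149+u/4-.4,221+v/4-.4)).round(4))
    box=(185,255,216,285);b=max(blobs(S,red,box),key=lambda b:b[1]);ys,xs=np.nonzero(b[3])
    print("S red",b[0],b[1],b[2],onplane(S,b[0]).round(4))
    vx,vy,x0,y0=cv2.fitLine(np.c_[xs,ys].astype(np.float32),cv2.DIST_L2,0,.01,.01).ravel();print("dir",vx,vy)
    box=(555-426+426-3,215,600,250);box=(560,218,582,242);b2=max(blobs(T,red,box),key=lambda b:b[1]);print("T red",b2[0],b2[1],b2[2])
    X,g=tri(S,b[0],T,b2[0]);print(R.T@(X-p),g)
E
python3 axis.py
```

```text
[-0.0237  0.      0.0163]
[-0.0349  0.      0.0533]
[-0.0459  0.      0.0616]
[-0.0543  0.      0.0897]
S red [199.68691589 268.73364486] 214 [190 260  19  17] [-0.0288  0.      0.0317]
dir 0.9401953 -0.34063584
T red [570.49239544 229.47148289] 526 [560 218  22  24]
[-0.03551738 -0.06559921 -0.05586024] 0.13475159887072788
```

Run:
```python
from h import *
o,D=pickle.load(open("m.pkl","rb"));W=D["wrist"]
im=W["color"].astype(int)
for v in range(236,372,3): print(v,im[v:v+1,318:328].mean((0,1)).round().astype(int), end=" | " if v%2 else "\n")
g=W["color"][230:370,230:420].mean(2).astype(int)
print([ (v,g[v-230,::6].tolist()) for v in(250,262,274,286,298,310)])
```

```text
236 [129 130 130]
239 [131 132 131] | 242 [132 133 132]
245 [132 134 133] | 248 [ 90  99 118]
251 [ 28  64 125] | 254 [ 20  52 105]
257 [16 43 91] | 260 [16 44 91]
263 [19 46 93] | 266 [ 23  56 112]
269 [ 39  87 162] | 272 [ 38  86 160]
275 [ 34  77 149] | 278 [24 23 23]
281 [24 26 25] | 284 [25 26 26]
287 [24 24 24] | 290 [23 22 24]
293 [54 55 56] | 296 [11 12 14]
299 [19 18 19] | 302 [21 22 22]
305 [22 24 25] | 308 [24 24 26]
311 [23 23 25] | 314 [26 24 24]
317 [25 26 27] | 320 [26 26 26]
323 [25 25 26] | 326 [26 27 26]
329 [26 27 26] | 332 [25 26 26]
335 [24 24 26] | 338 [24 24 25]
341 [25 24 26] | 344 [26 25 26]
347 [24 24 26] | 350 [24 25 26]
353 [25 24 24] | 356 [22 24 23]
359 [24 23 24] | 362 [23 23 24]
365 [21 21 22] | 368 [20 20 22]
371 [65 66 66] | [(250, [132, 140, 131, 136, 131, 132, 130, 129, 134, 134, 120, 101, 100, 96, 80, 66, 76, 73, 136, 131, 133, 137, 134, 134, 134, 131, 136, 136, 136, 138, 133, 135]), (262, [133, 135, 136, 131, 135, 134, 133, 134, 131, 101, 101, 97, 64, 45, 50, 50, 46, 49, 55, 63, 87, 136, 139, 133, 135, 137, 139, 131, 130, 135, 136, 134]), (274, [136, 137, 125, 132, 132, 135, 130, 133, 133, 100, 97, 62, 48, 91, 98, 96, 101, 76, 84, 91, 51, 118, 131, 133, 134, 133, 130, 135, 130, 134, 134, 135]), (286, [131, 136, 128, 96, 138, 134, 134, 133, 91, 91, 13, 26, 23, 23, 29, 28, 26, 23, 25, 27, 18, 45, 91, 93, 130, 131, 134, 131, 136, 135, 136, 139]), (298, [112, 124, 162, 149, 130, 54, 25, 87, 94, 75, 10, 24, 29, 1, 13, 14, 19, 14, 11, 35, 31, 11, 32, 93, 89, 31, 30, 130, 132, 132, 132, 133]), (310, [121, 131, 161, 164, 24, 31, 25, 93, 92, 7, 9, 10, 19, 21, 23, 24, 26, 23, 20, 21, 9, 4, 22, 94, 91, 67, 28, 23, 132, 130, 134, 129])]
```

Request:
{"op": "step_arm", "data": {
  "increments": [
    {"x": -0.008,"y": 0.02,"z": -0.012,"twist": 0,"claw": 0.015},
    {"x": -0.022,"y": 0.06,"z": -0.023,"twist": 0,"claw": 0.015},
    {"x": -0.036,"y": 0.105,"z": -0.023,"twist": 0,"claw": 0.015},
    {"x": -0.052,"y": 0.15,"z": -0.023,"twist": 0,"claw": 0.015},
    {"x": -0.068,"y": 0.2,"z": -0.023,"twist": 0,"claw": 0.015},
    {"x": -0.084,"y": 0.245,"z": -0.023,"twist": 0,"claw": 0.015},
    {"x": -0.095,"y": 0.28,"z": -0.023,"twist": 0,"claw": 0.015},
    {"x": -0.098,"y": 0.291,"z": -0.023,"twist": 0,"claw": 0.015},
    {"x": -0.098,"y": 0.291,"z": -0.023,"twist": 0,"claw": 0.015}
  ]
}}

```text
time_s: 13.82
eef_pos: [0.5296, -0.0242, 0.2247]
tool_rot: [0.396, -3.115, -0.001]
ft_force: [0.2, 0.1, -4.4]
gripper_width: 0.0264
grip_force: 79.8
```

```bash
python3 meas.py pics/t6.png
cat > seat.py <<'E'
from h import *
from axis import onplane,red
o,D=pickle.load(open("m.pkl","rb"));S,T=D["scene"],D["top"];p,R=tool(o)
n=np.array([-.4094,-.1041,.9063]);ball=np.array([.5955,-.0118,.115])
c=p+R@[-.0487,0,.0778];v=c-ball
print("seat pt",c,"along axis",v@n,"lateral tool",(R.T@(v-(v@n)*n)).round(4),"axis n in tool",(R.T@n).round(3))
b=blobs(S,red,(300,180,400,260));b.sort(key=lambda b:-b[1]);print([(x[0].round(1),x[1],onplane(S,x[0]).round(4)) for x in b[:2]])
b2=blobs(T,red,(260,180,340,260));b2.sort(key=lambda b:-b[1]);print([(x[0].round(1),x[1]) for x in b2[:2]])
if b and b2: X,g=tri(S,b[0][0],T,b2[0][0]);print("red tool",(R.T@(X-p)).round(4),g)
E
python3 seat.py
```

```text
13.825 [ 0.52955198 -0.02415037  0.22471474] [ 0.2  0.1 -4.4] 0.026404420153655368 [ 0.03  0.44 -0.04  1.78  0.02  0.93  1.81]
crop origin 283 165
crop origin 260 173
seat pt [ 0.57661335 -0.01194377  0.14686388] along axis 0.03662539789594057 lateral tool [0.0028 0.0045 0.0013] axis n in tool [ 0.423  0.002 -0.906]
[(array([336.8, 211.8]), np.int32(160), array([-0.0295,  0.    ,  0.032 ]))]
[(array([308.2, 219.6]), np.int32(4997))]
red tool [-0.0262  0.0033  0.0368] 0.00038840295977621904
```

View pics/t6.png

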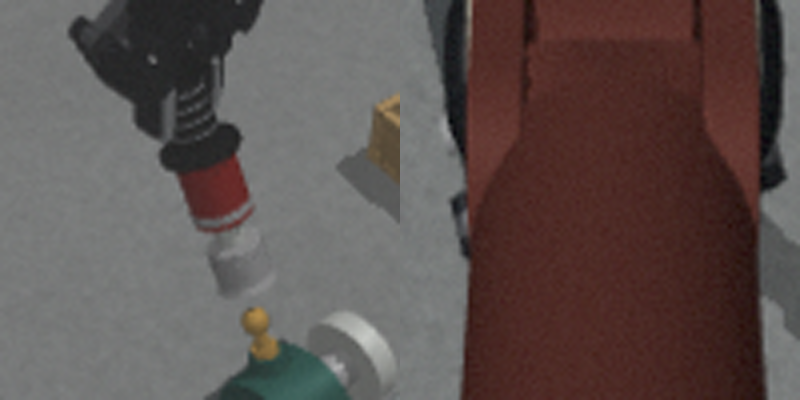

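The scene crop shows the coupler mouth at (248,287) and its axis pointing at the ball at (257,321). The top view is blocked by the arm.

Run:
```python
from h import *
o,D=pickle.load(open("m.pkl","rb"));S=D["scene"];p,R=tool(o)
f=lambda u,v:np.array([283+u/4-.4,165+v/4-.4])
for th in(22,25,28):
    t=np.radians(th);a=np.array([np.sin(t),0,-np.cos(t)]);m=np.array([-.0487,0,.0778])-.0135*a
    q=[proj(S,p+R@(m+s*a)) for s in(0,.028,.044,.086)]
    print(th,np.round(q,1).tolist(),"slope",((q[3]-q[0])[0]/(q[3]-q[0])[1]).round(3))
print("obs",[f(*x).round(1).tolist() for x in((248,287),(233,240),(225,218),(210,166))],"ball",f(257,321))
ball=np.array([.5955,-.0118,.115]);n=np.array([-.4094,-.1041,.9063])
print(proj(S,ball),proj(S,ball-.02*n),proj(S,ball+.0366*n))
for e in np.eye(3): print((proj(S,p+R@(m+.004*e))-proj(S,p+R@m)).round(2))
```

```text
22 [[344.0, 235.3], [341.0, 225.1], [339.2, 219.1], [334.3, 203.0]] slope 0.299
25 [[344.2, 235.4], [340.7, 225.0], [338.7, 219.0], [333.2, 202.7]] slope 0.338
28 [[344.4, 235.4], [340.5, 225.0], [338.2, 218.9], [332.0, 202.4]] slope 0.377
obs [[344.6, 236.4], [340.8, 224.6], [338.8, 219.1], [335.1, 206.1]] ball [346.85 244.85]
[346.62757259 245.08815455] [349.01829025 252.1628146 ] [342.12871706 231.77505027]
[-1.3  -0.94]
[ 1.21 -0.96]
[-0.07  1.16]
```

Request:
{"op": "step_arm", "data": {
  "increments": [
    {"x": -0.003,"y": -0.0045,"z": 0,"twist": 0,"claw": 0.015},
    {"x": -0.006,"y": -0.0045,"z": 0.006,"twist": 0,"claw": 0.015},
    {"x": -0.009,"y": -0.0045,"z": 0.013,"twist": 0,"claw": 0.015},
    {"x": -0.011,"y": -0.0045,"z": 0.018,"twist": 0,"claw": 0.015},
    {"x": -0.013,"y": -0.0045,"z": 0.021,"twist": 0,"claw": 0.015},
    {"x": -0.013,"y": -0.0045,"z": 0.021,"twist": 0,"claw": 0.015},
    {"x": -0.013,"y": -0.0045,"z": 0.021,"twist": 0,"claw": 0.015}
  ],
  "squeeze": 110
}}

```text
time_s: 14.85
eef_pos: [0.5431, -0.0265, 0.2035]
tool_rot: [0.392, -3.115, -0.001]
ft_force: [-2.2, 0.7, -5.1]
gripper_width: 0.0258
grip_force: 108.3
```

```bash
python3 meas.py pics/t7.png; python3 seat.py
```

```text
14.85 [ 0.54312783 -0.02645161  0.20351828] [-2.2  0.7 -5.1] 0.02584762697130662 [ 0.04  0.48 -0.04  1.77  0.02  0.89  1.81]
crop origin 285 176
crop origin 262 167
seat pt [ 0.59017978 -0.01435179  0.12564506] along axis 0.012091362716357742 lateral tool [ 0.0007 -0.0012  0.0003] axis n in tool [ 0.424  0.001 -0.906]
[(array([338.8, 222.9]), np.int32(157), array([-0.0291, -0.    ,  0.0329]))]
[(array([309.1, 219.6]), np.int32(4839))]
red tool [-0.0196  0.0077  0.0464] 0.0039918727813820385
```

Request:
{"op": "step_arm", "data": {
  "increments": [
    {"x": -0.002,"y": 0.001,"z": 0.004,"twist": 0,"claw": 0.01},
    {"x": -0.0035,"y": 0.001,"z": 0.0075,"twist": 0,"claw": 0.01},
    {"x": -0.005,"y": 0.001,"z": 0.011,"twist": 0,"claw": 0.01},
    {"x": -0.005,"y": 0.001,"z": 0.011,"twist": 0,"claw": 0.01}
  ]
}}

```text
time_s: 15.5
eef_pos: [0.5483, -0.0244, 0.1922]
tool_rot: [0.392, -3.116, -0.0]
ft_force: [-1.3, 0.9, -6.1]
gripper_width: 0.0255
grip_force: 108.5
```

```bash
python3 meas.py pics/t7.png; python3 seat.py
```

```text
15.5 [ 0.54829439 -0.0244214   0.19222006] [-1.3  0.9 -6.1] 0.02551797059778457 [ 0.03  0.5  -0.04  1.77  0.02  0.87  1.8 ]
crop origin 287 180
crop origin 261 166
seat pt [ 0.59543114 -0.01234981  0.11439376] along axis -0.0004640118028889738 lateral tool [ 0.0004 -0.0005  0.0002] axis n in tool [ 0.423  0.001 -0.906]
[(array([340.8, 227.7]), np.int32(154), array([-0.0295,  0.    ,  0.033 ]))]
[(array([308.5, 219.7]), np.int32(4893))]
red tool [-0.0176  0.0087  0.0496] 0.006496317803034021
```

Request:
{"op": "step_arm", "data": {
  "increments": [
    {"x": -0.001,"y": 0,"z": 0.002,"twist": 0,"claw": 0.01},
    {"x": -0.002,"y": 0,"z": 0.0045,"twist": 0,"claw": 0.01},
    {"x": -0.003,"y": 0,"z": 0.006,"twist": 0,"claw": 0.01},
    {"x": -0.003,"y": 0,"z": 0.006,"twist": 0,"claw": 0.01}
  ]
}}

```text
time_s: 16.15
eef_pos: [0.55, -0.0241, 0.1889]
tool_rot: [0.391, -3.115, 0.0]
ft_force: [-8.8, 0.1, 9.6]
gripper_width: 0.0257
grip_force: 109.5
```

```bash
python3 meas.py pics/t8.png; python3 seat.py|head -1
```

```text
16.15 [ 0.55000625 -0.02409957  0.18892682] [-8.8  0.1  9.6] 0.0256883944247706 [ 0.03  0.51 -0.04  1.77  0.03  0.87  1.8 ]
crop origin 288 182
crop origin 260 165
seat pt [ 0.59701741 -0.01208296  0.11101609] along axis -0.00420239009719374 lateral tool [ 0.0004 -0.0006  0.0002] axis n in tool [ 0.424  0.001 -0.905]
```

Request:
{"op": "step_arm", "data": {
  "increments": [
    {"x": -0.001,"y": 0,"z": 0.002,"twist": 0,"claw": 0.01},
    {"x": -0.0015,"y": 0,"z": 0.0035,"twist": 0,"claw": 0.01},
    {"x": -0.0015,"y": 0,"z": 0.0035,"twist": 0,"claw": 0.01}
  ]
}}

```text
time_s: 16.68
eef_pos: [0.5514, -0.0237, 0.1857]
tool_rot: [0.391, -3.115, 0.0]
ft_force: [-9.5, -0.1, 9.9]
gripper_width: 0.0258
grip_force: 109.6
```

```bash
python3 meas.py pics/t9.png; python3 seat.py|head -1
```

```text
16.675 [ 0.55142274 -0.02373277  0.18571157] [-9.5 -0.1  9.9] 0.025776748931627402 [ 0.03  0.51 -0.04  1.77  0.03  0.86  1.8 ]
crop origin 288 183
crop origin 260 165
seat pt [ 0.59844403 -0.01171706  0.10780681] along axis -0.007733103736135448 lateral tool [ 0.0004 -0.0006  0.0002] axis n in tool [ 0.424  0.001 -0.905]
```

Request:
{"op": "step_arm", "data": {
  "increments": [
    {"x": -0.0007,"y": 0,"z": 0.0015,"twist": 0,"claw": 0.01},
    {"x": -0.0015,"y": 0,"z": 0.0035,"twist": 0,"claw": 0.01},
    {"x": -0.0015,"y": 0,"z": 0.0035,"twist": 0,"claw": 0.01},
    {"x": -0.0015,"y": 0,"z": 0.0035,"twist": 0,"claw": 0.01}
  ]
}}

```text
time_s: 17.32
eef_pos: [0.5529, -0.0234, 0.1826]
tool_rot: [0.391, -3.115, 0.0]
ft_force: [-10.7, 0.5, 11.3]
gripper_width: 0.026
grip_force: 109.7
```

```bash
python3 meas.py pics/t10.png; python3 seat.py|head -1
```

```text
17.325 [ 0.55287481 -0.02338658  0.18256851] [-10.7   0.5  11.3] 0.02596881424491881 [ 0.03  0.52 -0.04  1.77  0.03  0.86  1.8 ]
crop origin 289 184
crop origin 260 164
seat pt [ 0.59991337 -0.01137324  0.10467381] along axis -0.011209885434653474 lateral tool [ 0.0004 -0.0007  0.0002] axis n in tool [ 0.424  0.    -0.905]
```

Request:
{"op": "step_arm", "data": {
  "increments": [
    {"x": -0.0007,"y": 0,"z": 0.0015,"twist": 0,"claw": 0.01},
    {"x": -0.001,"y": 0,"z": 0.002,"twist": 0,"claw": 0.01},
    {"x": -0.001,"y": 0,"z": 0.002,"twist": 0,"claw": 0.01}
  ]
}}

```text
time_s: 17.85
eef_pos: [0.5538, -0.0231, 0.1806]
tool_rot: [0.391, -3.115, 0.0]
ft_force: [-10.7, -0.2, 12.8]
gripper_width: 0.0264
grip_force: 109.8
```

```bash
python3 meas.py pics/t11.png; python3 seat.py|head -1
```

```text
17.85 [ 0.55375686 -0.02313331  0.18064404] [-10.7  -0.2  12.8] 0.026377780741849818 [ 0.03  0.52 -0.04  1.77  0.03  0.85  1.8 ]
crop origin 289 185
crop origin 260 164
seat pt [ 0.60077812 -0.01112038  0.10273884] along axis -0.013343900231768782 lateral tool [ 0.0004 -0.0006  0.0002] axis n in tool [ 0.424  0.001 -0.905]
```

Request:
{"op": "step_arm", "data": {
  "increments": [
    {"x": -0.0008,"y": 0,"z": 0.0018,"twist": 0,"claw": 0.01},
    {"x": -0.0008,"y": 0,"z": 0.0018,"twist": 0,"claw": 0.01},
    {"x": -0.0008,"y": 0,"z": 0.0018,"twist": 0,"claw": 0.01}
  ]
}}

```text
time_s: 18.38
eef_pos: [0.5545, -0.023, 0.1792]
tool_rot: [0.391, -3.115, 0.0]
ft_force: [-11.1, 1.0, 13.2]
gripper_width: 0.0258
grip_force: 110.8
```

```bash
python3 meas.py pics/t12.png; python3 seat.py|head -1
```

```text
18.375 [ 0.5544547  -0.02296598  0.17917226] [-11.1   1.   13.2] 0.02577923014993252 [ 0.03  0.53 -0.04  1.77  0.03  0.85  1.8 ]
crop origin 289 186
crop origin 260 164
seat pt [ 0.60147958 -0.01095795  0.10126848] along axis -0.014980571398774303 lateral tool [ 0.0003 -0.0007  0.0002] axis n in tool [ 0.424  0.    -0.905]
```

Request:
{"op": "step_arm", "data": {
  "increments": [
    {"x": -0.001,"y": 0,"z": 0.002,"twist": 0,"claw": 0.01},
    {"x": -0.001,"y": 0,"z": 0.002,"twist": 0,"claw": 0.01},
    {"x": -0.001,"y": 0,"z": 0.002,"twist": 0,"claw": 0.01}
  ]
}}

```text
time_s: 18.9
eef_pos: [0.5546, -0.023, 0.179]
tool_rot: [0.391, -3.114, 0.001]
ft_force: [-15.4, 0.1, 24.6]
gripper_width: 0.0259
grip_force: 112.1
```

```bash
python3 meas.py pics/t13.png; python3 seat.py|head -1
python3 - <<'E'
from h import *
o,D=pickle.load(open("m.pkl","rb"));S=D["scene"]
hsv=cv2.cvtColor(S["color"],cv2.COLOR_RGB2HSV).astype(int)
# sample along the gun's projected axis, up from the ball
n=np.array([-.4094,-.1041,.9063]);b=np.array([.5955,-.0118,.115])
for s in range(-20,70,2):
    u,v=proj(S,b+s*.001*n); q=hsv[int(round(v)),int(round(u))]; print(s,q,end=" ; ")
E
```

```text
18.9 [ 0.55458289 -0.02299213  0.17896679] [-15.4   0.1  24.6] 0.025938018627621014 [ 0.03  0.53 -0.04  1.77  0.03  0.85  1.8 ]
crop origin 289 186
crop origin 260 164
seat pt [ 0.60152375 -0.01102342  0.10100631] along axis -0.015229446061813581 lateral tool [ 0.0004 -0.0007  0.0002] axis n in tool [ 0.425  0.    -0.905]
-20 [120   4 134] ; -18 [135   4 116] ; -16 [135   4 116] ; -14 [150   2 105] ; -12 [135   5 108] ; -10 [135   5 108] ; -8 [135   5 110] ; -6 [105   5 105] ; -4 [105   5 105] ; -2 [ 90   2 110] ; 0 [120   2 110] ; 2 [150   5 109] ; 4 [150   5 109] ; 6 [  0  21 111] ; 8 [  1 109 105] ; 10 [  0  12 106] ; 12 [  0  12 106] ; 14 [ 30   2 110] ; 16 [  1 100  99] ; 18 [  1 130  94] ; 20 [  1 150  92] ; 22 [  1 148  95] ; 24 [  0 145  97] ; 26 [  1 145  93] ; 28 [  1 148  93] ; 30 [  0 146  96] ; 32 [  2 148  98] ; 34 [  1 145  95] ; 36 [179 143  93] ; 38 [  0 142  86] ; 40 [  0 142  86] ; 42 [  1 139  86] ; 44 [  1 136  86] ; 46 [ 0 77 56] ; 48 [ 0 77 56] ; 50 [170  19  41] ; 52 [105  13  40] ; 54 [120   6  41] ; 56 [120   6  41] ; 58 [130  18  42] ; 60 [ 0  0 36] ; 62 [30  7 36] ; 64 [105   9  59] ; 66 [102  17  76] ; 68 [105  10  50] ;
```

The hard stop shows clearly at -15.0 mm, and the barrel start about 16 mm above the ball agrees with a full 14 mm stroke. I'll back off 3.5 mm from it.

Request:
{"op": "step_arm", "data": {
  "increments": [
    {"x": 0.001,"y": 0,"z": -0.002,"twist": 0,"claw": 0.01},
    {"x": 0.002,"y": 0,"z": -0.004,"twist": 0,"claw": 0.01},
    {"x": 0.0023,"y": 0,"z": -0.005,"twist": 0,"claw": 0.01},
    {"x": 0.0023,"y": 0,"z": -0.005,"twist": 0,"claw": 0.01},
    {"x": 0.0023,"y": 0,"z": -0.005,"twist": 0,"claw": 0.01}
  ]
}}

```text
time_s: 19.68
eef_pos: [0.5532, -0.0233, 0.1818]
tool_rot: [0.391, -3.115, 0.0]
ft_force: [-10.6, 0.3, 12.0]
gripper_width: 0.026
grip_force: 111.1
```

```bash
python3 meas.py pics/t14.png; python3 seat.py|head -2
python3 - <<'E'
from h import *
o,D=pickle.load(open("m.pkl","rb"));S=D["scene"];p,R=tool(o)
box=(300,180,400,260)
red=lambda h,s,v:((h<8)|(h>172))&(s>110)&(v>50)
b=max(blobs(S,red,box),key=lambda b:b[1]);ys,xs=np.nonzero(b[3]);print(b[0],b[2])
# model check: project gun axis for several tilts about the ball, compare with red centroid
ball=np.array([.5955,-.0118,.115])
for th in(19,22,25,28,31):
    t=np.radians(th);a=R@np.array([np.sin(t),0,-np.cos(t)]); print(th,[proj(S,ball+s*a).round(1).tolist() for s in(.020,.035,.0405,.06)])
# geometry: axis through ball and pads line
g=p+R@[-.003,0,-.0187]; w=R.T@(g-ball); print("tilt ball->grasp",np.degrees(np.arctan2(w[0],-w[2])),np.degrees(np.arctan2(w[1],-w[2])),np.linalg.norm(w))
E
```

```text
19.675 [ 0.55324636 -0.02332147  0.1818159 ] [-10.6   0.3  12. ] 0.026041934173933287 [ 0.03  0.52 -0.04  1.77  0.03  0.86  1.8 ]
crop origin 289 184
crop origin 260 164
seat pt [ 0.60027218 -0.0113179   0.10391201] along axis -0.012052962164905687 lateral tool [ 0.0003 -0.0007  0.0002] axis n in tool [ 0.424  0.    -0.905]
[(array([342.2, 232.1]), np.int32(149), array([-0.0293,  0.    ,  0.0334]))]
[342.20805369 232.10067114] [334 225  16  14]
19 [[344.8, 238.1], [343.5, 232.8], [343.0, 230.8], [341.2, 223.7]]
22 [[344.5, 238.0], [342.9, 232.6], [342.3, 230.5], [340.2, 223.3]]
25 [[344.2, 237.9], [342.3, 232.4], [341.7, 230.3], [339.2, 223.0]]
28 [[343.9, 237.8], [341.8, 232.2], [341.0, 230.2], [338.2, 222.8]]
31 [[343.6, 237.7], [341.3, 232.1], [340.4, 230.0], [337.3, 222.6]]
tilt ball->grasp 25.603046983496657 -0.47852308796576687 0.09472582722913642
```

```bash
python3 -c "
from rig import robot
print(robot.close_job())"
```

```text
the job is handed in; nothing more can be done
None
```

I handed the job in, but the hand-in returned no verdict. By my measurements, the jar stands let go in the empty cell, and the gun is snapped onto the nipple within about 1° of its axis, still gripped, with the pump in about 11 of 14 mm.

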